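# Snug the tapered plug of the shop's ball-inflating air tank

### The job

The tapered plug in the top of the small air tank has only been started by hand. Take the T-handled socket key from its wooden stand, fit it over the plug's square head and screw the plug in clockwise until it goes properly snug but is not overtightened, then lift the key off and stand it upright in its stand again. Turn the plug only with the key, and leave the other things on the counter where they are.

Things in the scene. Friction and masses are not known exactly. Their poses are not given: they have to be found in the camera images.
- tank: Grey horizontal air tank, 90 mm diameter, about 174 mm long along its own x, fixed to the counter; a dial gauge on its -x end and a brass outlet on its +x end, nothing on it but the boss is higher than 103 mm. Origin under its centre at counter height, z up. A round steel boss of 38 mm diameter stands on the middle of its top.
- port (a point): Centre of the boss's upper face, 112 mm above the counter, straight above the tank's origin; the axis of the threaded hole is vertical.
- plug: Brass tapered plug in the boss, with a square head. Origin on its axis, 6 mm below the foot of the head (near the boss's face), z up; its x and y are square to the flats. The head is 15 mm across flats and 18 mm high: full size for 13 mm, then sloping in to 9 mm across flats at its top. Screws in clockwise seen from above, sinking 6 mm a turn (0.95 mm per rad). It stays where it is left.
- plug_head (a point): Centre of the top of the plug's head. The plug runs with an even 0.15 N m of friction for some 0.5 to 3.3 rad, different each time and not to be seen; then the taper bites and the torque climbs steadily by 0.2 N m per rad, with no hard stop. It is snug at 0.25 to 0.31 N m of slow turning torque; above 0.37 N m it is overtightened and damaged.
- key: Loose T-handled steel socket key, 79 mm high, about 0.16 kg, standing upright, handle on top. Origin at the centre of its lower end, z up. Its lower end is a square socket, 16.5 mm wide inside, 24.5 mm outside, 18 mm deep, open below, square to the key's x and y: it fits the plug in four yaws, with about 0.12 rad of play either way. A 14 mm round stem leads up to the cross bar.
- key_bar (a point): Centre of the key's cross bar, 70 mm above the key's origin. The bar is 64 mm long along the key's x, 14 mm wide along y, 18 mm high. With the socket fully on, the key stands on the plug by itself, leaning a few degrees at most, its origin 18 mm below the top of the plug's head.
- stand: Fixed wooden block, 76 by 76 by 34 mm, with a round pocket of 44 mm diameter in its middle, open above, 28 mm deep. Origin under its centre. At the start the key stands in the pocket.
- stand_floor (a point): Centre of the pocket's floor, 6 mm above the counter; the key's lower end rests here when put away.
- tape_roll: Bystander: roll of clear tape lying flat, 64 mm diameter, 24 mm high. Origin centre of its underside.
- eraser: Bystander: white eraser, 45 by 20 by 12 mm. Origin centre of its underside.
- notebooks: Bystander: stack of notebooks, 150 by 210 by 30 mm. Origin centre of its underside.
- glue: Bystander: white glue bottle, 44 mm diameter, 110 mm high. Origin centre of its underside.
- pen_cup: Bystander: dark steel pen cup, 76 mm diameter, 100 mm high. Origin centre of its underside.
- stapler: Bystander: stapler, 140 by 34 by about 50 mm. Origin centre of its underside.
- needle_box: Bystander: small paper box, 70 by 45 by 22 mm. Origin centre of its underside.
There are look-alikes about, which are no part of the job. What is shaped like the key but red or yellow is not meant.

How it is judged:
By the outcome, as a careful person would: the job done as asked, in the order asked, and still so for the second after the job is handed in, with the robot touching nothing.
It also fails if it takes over 67 s, if anything falls off the work surface, if the arm or the gripper's body presses on something with over 40 N, if the wrist force passes 120 N, or if a joint passes its speed limit or range.

### The arm

A 6-joint arm with a two-finger parallel gripper is mounted at the origin on the work surface. World frame = base frame: x ahead of the robot, y to its left, z up, the work surface at z = 0. Lengths are in m, angles in degrees, forces in N, time in s.
With the tool pointing down it reaches from about 0.3 to 0.75 m from the base axis. Payload 8.5 kg.
Tool frame: the origin (TCP) lies midway between the tips of the shut fingers; the grasp point (between the pads) lies 19 mm behind it; x points along the fingers, z is the direction in which the jaws open and shut, and the axes are right-handed (so a half turn about x gives the same grasp; the last joint's range is limited). The gripper opens to 88 mm and grips with 3 to 60 N. Pads are 18 mm wide; open, the fingers measure 123 mm over their backs; the gripper's body (75 mm by 187 mm) begins 45 mm behind the grasp point.
Start: joints at [-82.007, 21.807, 74.336, -0, 83.858, -12.336], TCP at [0.191, -0.516, 0.239] pointing down, gripper open.
Joint ranges: [-178.18, 178.18], [-50.72, 133.34], [12.68, 142.11], [-81.47, 261.47], [9.98, 163.14], [-165.26, 165.26]. Speed limits (degrees/s): [136.94, 136.94, 180, 180, 180, 180].

### API

Orientations are given as [roll, pitch, yaw] about the fixed x, y, z axes, in that order (R = Rz(yaw) Ry(pitch) Rx(roll)).
In Python, from rig import manip gives the robot as it stands. Calls block until the motion is done:
- manip.movep(position, orientation): joint-space move of the TCP to a pose.
- manip.movel(position, ori=None, velocity=0.15, stop_force=None): straight line of the TCP; ori=None keeps the orientation; velocity is the mean speed in m/s. With stop_force (N) it stops when the force on the tool has changed by that much, and returns True; else False.
- manip.goto_joints(angles): joint-space move.
- manip.grip(opening, strength=None): opening from 0.0 (shut) to 1.0 (fully open); strength is the grip in N (None keeps the last); returns when the fingers have stopped.
- manip.pause(seconds).
- manip.inverse_kinematics(position, orientation): joint angles nearest the present ones, or None.
- manip.read_camera(name): name is "scene" or "top" or "wrist"; returns a dict with "color" (384x512x3 uint8, blue, green, red), "fx", "fy", "cx", "cy" (pixels), "rvec" (rotation vector, rad) and "tvec" (3), from world to camera coordinates, as OpenCV has them. Camera axes: x right, y down, z forward; pixel columns grow to the right and rows downward; lengths in m; the calibration is good to about 2 mm. A picture is of the moment at which its call begins. There is no depth.
A pose or a line that the arm cannot do raises manip.PlanningError and nothing moves.
- manip.hand_in(): hands the job in, once; it reports no verdict.
Trained networks look in a picture, given as the dict that the camera call returned (one of the last four; its "shot" number tells which), for a name from the list of things; names that differ only in an ending like _2 or _b are one class to them, and where a whole thing is asked for, a point or a joint stands for the part that bears it (a point fixed in the world has none). Each returns a list of dicts, best first, with "confidence" (0 to 1); they miss things now and then, are a little off and sometimes report something else, mostly with a low value. They report only what shows in the picture. A call takes as long as a camera call. They do not tell look-alikes from the thing itself.
- manip.look_for(target, picture): "at" ([column, row] as shares, 0 to 1, of the picture: columns of its width, rows of its height, amid what is visible of it).
- manip.outline_of(target, picture): "region" (384x512 bool, what is visible of it) and "at" ([column, row] as shares, 0 to 1, of the picture: columns of its width, rows of its height, amid what is visible of it).
- manip.landmark_of(target, picture): "at" ([column, row] as shares, 0 to 1, of the picture: columns of its width, rows of its height: a listed point, or the origin of a listed thing).
Readings, each from a call of its own:
- manip.read_t(): time.
- manip.read_qpos(): joint angles.
- manip.read_qvel(): joint speeds.
- manip.read_joint_efforts(): joint torques, N m.
- manip.read_ee_pos(): TCP position.
- manip.read_ee_rot(): TCP orientation.
- manip.read_force(): force on the tool from outside, world axes, zero at the start.
- manip.read_moment(): the same for the moment, N m.
- manip.read_grip_width(): opening from 0.0 (shut) to 1.0 (fully open).
Only numpy, scipy, OpenCV 4.12 (cv2) and the standard library are available. Lean on these libraries where they do the work, as an engineer would, in place of code of your own. Each camera call takes 0.05 s, during which the arm holds its last target. There are 200 camera calls.

## Working session

There is one attempt and no reset: what is moved stays moved. The work goes in short steps, each a Python script; the robot and the scene stay as the last script left them, time stands still between calls to the robot, and variables do not carry over. Pictures are saved under pics/ and viewed, about 8 in all and at most 12, crops included, and the job is handed in when it is done.

```bash
mkdir -p pics; ls; cat > h.py <<'E'
import numpy as np, cv2
from rig import manip
def P(pic):
    R=cv2.Rodrigues(np.array(pic["rvec"],float))[0]; t=np.array(pic["tvec"],float).reshape(3)
    return R,t
def ray(pic,at):
    R,t=P(pic); u,v=at[0]*512,at[1]*384
    d=R.T@np.array([(u-pic["cx"])/pic["fx"],(v-pic["cy"])/pic["fy"],1.])
    return -R.T@t,d/np.linalg.norm(d)
def atz(pic,at,z):
    c,d=ray(pic,at); return c+d*(z-c[2])/d[2]
def tri(obs):
    A=np.zeros((3,3));b=np.zeros(3)
    for p,a in obs:
        c,d=ray(p,a);M=np.eye(3)-np.outer(d,d);A+=M;b+=M@c
    x=np.linalg.solve(A,b)
    r=[np.linalg.norm(np.cross(x-ray(p,a)[0],ray(p,a)[1])) for p,a in obs]
    return x,r
def proj(pic,X):
    R,t=P(pic);c=R@np.array(X)+t
    return np.array([pic["fx"]*c[0]/c[2]+pic["cx"],pic["fy"]*c[1]/c[2]+pic["cy"]])
E
python3 - <<'E'
from h import *
np.set_printoptions(precision=4,suppress=True)
a={n:manip.read_camera(n) for n in("scene","top","wrist")}
cv2.imwrite("pics/a.png",np.hstack([cv2.resize(a["scene"]["color"],(400,300)),cv2.resize(a["top"]["color"],(400,300))]))
cv2.imwrite("pics/top.png",cv2.resize(a["top"]["color"],(800,600)))
cv2.imwrite("pics/scene.png",cv2.resize(a["scene"]["color"],(800,600)))
for t in("key","key_bar","port","plug_head","stand_floor","stand","tank"):
    for n in a:
        for d in manip.landmark_of(t,a[n])[:4]:
            print(t,n,np.array(d["at"])*[512,384],round(d["confidence"],2))
print(manip.read_ee_rot(),manip.read_t())
E
```

```text
pics
key scene [242.4832 251.712 ] 0.8
key scene [200.192  231.2064] 0.65
key scene [167.9872 258.816 ] 0.65
key scene [175.104  212.1984] 0.63
key top [281.8048 175.104 ] 0.61
key top [332.0832 219.4944] 0.5
key top [295.2192 252.9024] 0.47
key top [295.7824 210.0864] 0.46
key_bar scene [201.3184 209.8176] 0.79
key_bar scene [169.216  191.5008] 0.73
key_bar scene [289.4848 241.9968] 0.67
key_bar scene [165.7856 242.1888] 0.63
key_bar top [297.5232 208.0896] 0.72
key_bar top [286.5152 172.1856] 0.6
key_bar top [299.9808 252.096 ] 0.59
key_bar top [339.712  209.0112] 0.45
port scene [283.1872 150.1824] 0.69
port top [191.488 196.608] 0.59
port top [294.4    212.0064] 0.59
plug_head scene [285.7984 151.1808] 0.66
plug_head scene [285.184  144.9984] 0.53
plug_head top [190.1056 196.3008] 0.64
plug_head top [302.1824 208.896 ] 0.29
stand_floor top [294.4    215.1936] 0.79
stand_floor top [111.3088 222.1824] 0.71
stand_floor top [248.9856 158.8992] 0.32
stand scene [204.9024 234.5856] 0.78
stand top [294.912  214.1952] 0.82
stand top [189.3888 194.9184] 0.46
tank scene [284.3136 181.0944] 0.88
tank top [293.12   147.3024] 0.31
[ -63.4116   89.9996 -133.0823] 1.2
```

View pics/top.png

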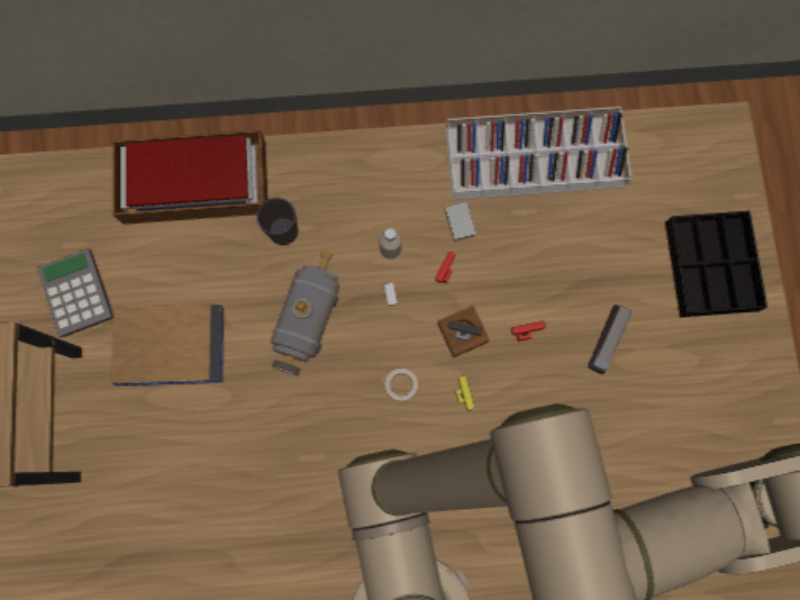

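View pics/scene.png

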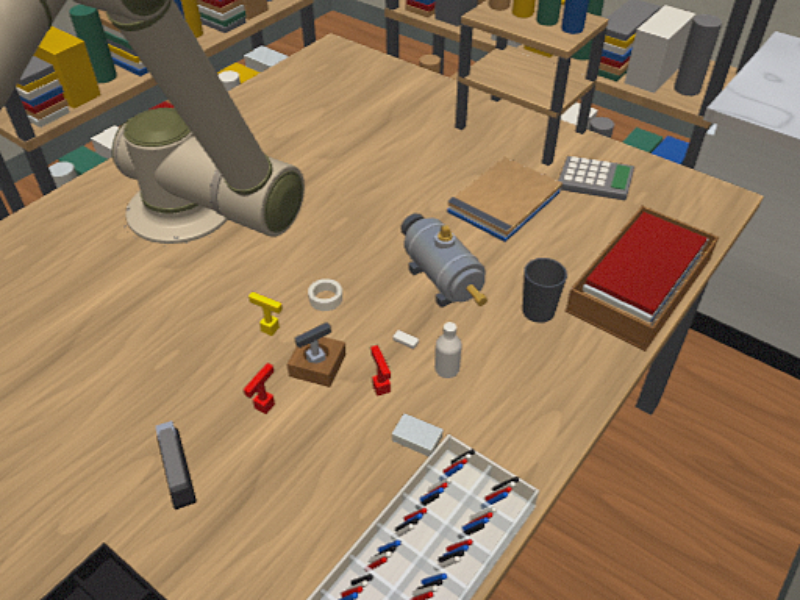

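The key meant is the dark steel one standing in the wooden block, at top (465,328)/800 and scene (314,345)/800. The red ones at top (447,267) and (528,329) and the yellow one at (465,393) stand on the bare counter and are look-alikes. I'll triangulate and confirm with wrist views.

```bash
cat >> h.py <<'E'
np.set_printoptions(precision=4,suppress=True)
def lm(t,pic,X=None,rad=40):
    "best landmark, optionally the one near the projection of X"
    L=manip.landmark_of(t,pic)
    if X is not None:
        u=proj(pic,X); L=[d for d in L if np.linalg.norm(np.array(d["at"])*[512,384]-u)<rad]
    return (L[0]["at"],round(L[0]["confidence"],2)) if L else None
E
python3 - <<'E'
from h import *
s,t=manip.read_camera("scene"),manip.read_camera("top")
S=np.array([512,384])
K,r=tri([(s,np.array([201.3,209.8])/S),(t,np.array([297.5,208.1])/S)]); print("bar",K,r)
H,r2=tri([(s,np.array([285.5,146])/S),(t,np.array([190.1,196.3])/S)]); print("head",H,r2)
F=atz(t,np.array([294.6,214.5])/S,0.006); print("floor?",F)
im=cv2.resize(s["color"][170:290,120:290],(680,480),interpolation=cv2.INTER_CUBIC)
obs={}
for nm,X,dx in(("k1",K,-.05),("k2",K,.05),("p1",H,-.06),("p2",H,.05)):
    p=[X[0]+dx,X[1],0.34 if nm[0]=="k" else .38]
    try: manip.movep(p,[0,90,manip.read_ee_rot()[2]*0+90])
    except manip.PlanningError as e: print(nm,e); continue
    w=manip.read_camera("wrist"); cv2.imwrite(f"pics/w_{nm}.png",w["color"])
    np.savez(f"w_{nm}.npz",**{k:np.array(w[k]) for k in w})
    for tg in (("key_bar","key","stand_floor","stand") if nm[0]=="k" else("plug_head","port","plug")):
        Xn=K if nm[0]=="k" else H
        L=lm(tg,w,Xn,80)
        if L: obs.setdefault(tg,[]).append((w,L[0])); print(nm,tg,np.array(L[0])*S,L[1], "expect",proj(w,Xn))
    print(manip.read_qpos())
for k,o in obs.items():
    if len(o)>1: print(k,*tri(o))
a=[cv2.resize(cv2.imread(f"pics/w_{n}.png"),(400,300)) for n in("k1","k2","p1","p2")]
cv2.imwrite("pics/w4.png",np.vstack([np.hstack(a[:2]),np.hstack(a[2:])]))
print(manip.read_t())
E
```

```text
bar [ 0.5214 -0.1431  0.0937] [np.float64(0.00039956771392199246), np.float64(0.00039956771392201203)]
head [0.5721 0.1632 0.1277] [np.float64(0.001445505114933218), np.float64(0.0014455051149332501)]
floor? [ 0.517  -0.1417  0.006 ]
k1 key_bar [257.0752 190.1952] 0.55 expect [258.286  195.4285]
k1 key [275.6096 250.7904] 0.72 expect [258.286  195.4285]
k1 stand_floor [259.6864 179.4048] 0.61 expect [258.286  195.4285]
k1 stand [257.6896 178.9824] 0.9 expect [258.286  195.4285]
[ -30.7331   12.7589   70.9605   -0.0016   96.2965 -120.6719]
k2 key_bar [257.792 110.4  ] 0.66 expect [257.7075 110.5941]
k2 key [258.7136 102.4128] 0.78 expect [257.7075 110.5941]
k2 stand_floor [258.2016 105.984 ] 0.88 expect [257.7075 110.5941]
k2 stand [258.2016 111.5136] 0.84 expect [257.7075 110.5941]
[ -25.6071   23.2633   55.5011   -0.004   101.1754 -115.5713]
p1 plug_head [254.5152 205.5936] 0.94 expect [258.6305 201.4063]
p1 port [256.7168 199.488 ] 0.88 expect [258.6305 201.4063]
p1 plug [257.8944 200.6016] 0.77 expect [258.6305 201.4063]
[  4.9459  17.2629  58.4537  -0.0042 104.3174 -84.9674]
p2 p
[... 261 characters left out ...]
 0.0672] [np.float64(0.0008130277046876209), np.float64(0.0008130277046876223)]
key [ 0.5071 -0.1368  0.2737] [np.float64(0.005589091437914243), np.float64(0.005589091437914286)]
stand_floor [ 0.5189 -0.1418  0.0252] [np.float64(0.0007009304539620546), np.float64(0.0007009304539621217)]
stand [ 0.528  -0.1432 -0.0134] [np.float64(0.0007442448123150464), np.float64(0.0007442448123151131)]
plug_head [0.5737 0.1579 0.139 ] [np.float64(0.00026642494967481635), np.float64(0.0002664249496748092)]
port [0.5721 0.1601 0.1198] [np.float64(0.0006681294097778174), np.float64(0.0006681294097777829)]
plug [0.5765 0.1614 0.1107] [np.float64(0.0008682344510409222), np.float64(0.0008682344510409042)]
6.1417
```

View pics/w4.png

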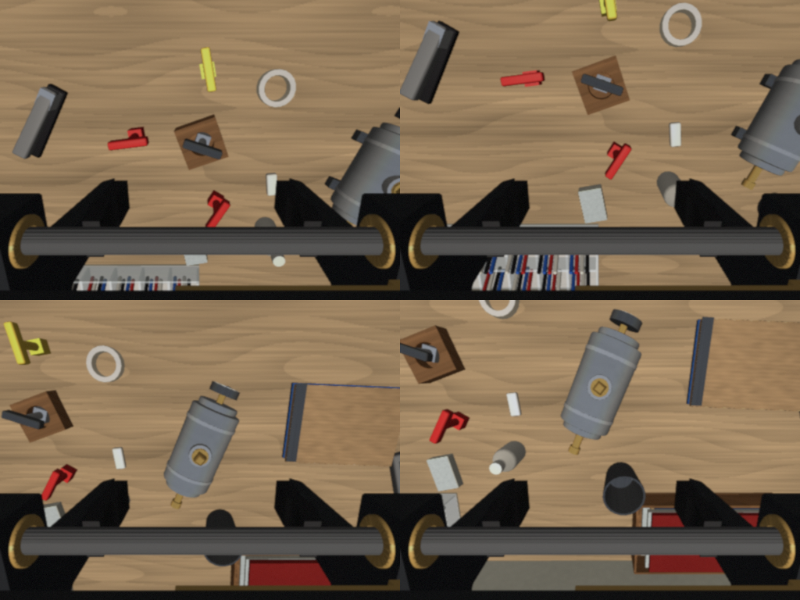

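The four wrist views show the dark key in the wooden stand (upper row, (203,145) and (603,85)), red and yellow ones apart, and the brass plug on the tank at (200,455) and (598,388). Next is an enlarged crop to confirm and to measure yaw.

```bash
python3 - <<'E'
from h import *
out=[]
def crop(n,u,h=30):
    w=np.load(f"w_{n}.npz"); x,y=int(u[0]),int(u[1])
    return w,x-h,y-h,w["color"][y-h:y+h,x-h:x+h]
res={}
for n,u,zt in(("k1",(258,188),.085),("k2",(258,108),.085),("p1",(256,202),.136),("p2",(254,111),.136)):
    w,x0,y0,c=crop(n,u); out.append(cv2.resize(c,(400,300) if 0 else (300,300),interpolation=cv2.INTER_CUBIC))
    hsv=cv2.cvtColor(c,cv2.COLOR_BGR2HSV); 
    m=(hsv[...,2]<85)&(hsv[...,1]<90) if n[0]=="k" else (hsv[...,1]>90)
    m=m.astype(np.uint8); k,lab,st,ce=cv2.connectedComponentsWithStats(m)
    i=min(range(1,k),key=lambda i:np.linalg.norm(ce[i]-30) if st[i,4]>40 else 99)
    cn=cv2.findContours((lab==i).astype(np.uint8),0,2)[0][0]
    box=cv2.boxPoints(cv2.minAreaRect(cn))+[x0+.5,y0+.5]
    X=np.array([atz(w,b/[512,384],zt) for b in box]); e=np.diff(np.vstack([X,X[:1]]),axis=0)[:,:2]
    L=np.linalg.norm(e,axis=1); j=np.argmax(L)
    print(n,st[i],"px",box.mean(0),"ctr@z",X.mean(0),"sides",L[:2],"yaw long",np.degrees(np.arctan2(e[j,1],e[j,0]))%180)
    res[n]=(w,box.mean(0)/[512,384])
    cc=out[-1]; cv2.drawContours(cc,[np.int32((box-[x0,y0])*5)],0,(0,255,0),1)
print("bar tri",tri([res["k1"],res["k2"]])); print("head tri",tri([res["p1"],res["p2"]]))
cv2.imwrite("pics/crop.png",np.vstack([np.hstack(out[:2]),np.hstack(out[2:])]))
E
```

```text
k1 [  6  19  50  27 695] px [260.45 188.15] ctr@z [ 0.5149 -0.1403  0.085 ] sides [0.0247 0.0624] yaw long 70.64015543382864
k2 [  4  17  54  28 659] px [258.5809 108.7673] ctr@z [ 0.5199 -0.1419  0.085 ] sides [0.0139 0.0626] yaw long 71.19040888149975
p1 [ 20  19  20  20 323] px [256. 201.] ctr@z [0.569 0.16  0.136] sides [0.0228 0.0241] yaw long 179.37685656499923
p2 [ 20  20  23  23 397] px [255.6 112.2] ctr@z [0.574  0.1603 0.136 ] sides [0.0243 0.024 ] yaw long 116.15257144857298
bar tri (array([ 0.5207, -0.1412,  0.0638]), [np.float64(0.0008903820275495105), np.float64(0.0008903820275495551)])
head tri (array([0.5749, 0.16  , 0.1174]), [np.float64(0.00017502593007955305), np.float64(0.00017502593007956047)])
```

View pics/crop.png

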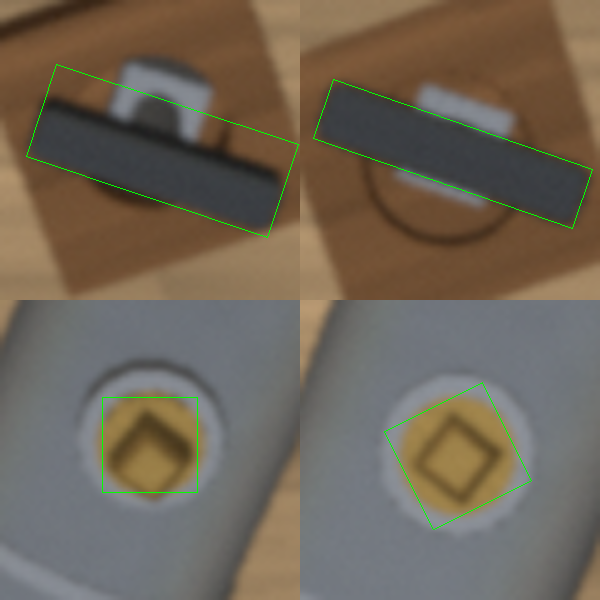

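The crop confirms the dark bar with its steel socket in the wooden stand (bar at yaw ≈71°), and the plug's square head at yaw ≈48.5° mod 90°. Now I'll take closer views from straight overhead of the plug, then of the key, to refine both before grasping.

```bash
python3 - <<'E'
from h import *
w=np.load("w_p2.npz"); R,t=P(w); c=-R.T@t; e=np.array([0.6221,0.1632,.38]); print("cam off",c-e,"axis",R[2],"f",w["fx"])
off=c-e; S=np.array([512,384]); o={}
for nm,X,z in(("P",[.574,.160,.136],.30),("K",[.5195,-.142,.085],.26)):
    obs={}
    for i,dx in enumerate((0,.03)):
        manip.movep([X[0]-off[0]+dx,X[1]-off[1],z],[0,90,90])
        w=manip.read_camera("wrist"); np.savez(f"w_{nm}{i}.npz",**{k:np.array(w[k]) for k in w})
        u=proj(w,X); print(nm,i,"expect",u,"cam",-P(w)[0].T@P(w)[1])
        for tg in (("plug_head","port") if nm=="P" else ("key_bar","stand_floor")):
            L=lm(tg,w,X,60)
            if L: obs.setdefault(tg,[]).append((w,L[0])); print(tg,np.array(L[0])*S,L[1],atz(w,L[0],{"plug_head":.136,"port":.112,"key_bar":.076,"stand_floor":.006}[tg]))
        x,y=np.clip(u.astype(int),40,[472,344]); o[nm,i]=cv2.resize(w["color"][y-40:y+40,x-40:x+40],(400,300) if 0 else(300,300),interpolation=cv2.INTER_CUBIC); print("crop0",x-40,y-40)
    for k,v in obs.items():
        if len(v)>1: print(k,*tri(v))
cv2.imwrite("pics/close.png",np.vstack([np.hstack([o["P",0],o["P",1]]),np.hstack([o["K",0],o["K",1]])])); print(manip.read_t())
E
```

```text
cam off [-0.0691  0.      0.1463] axis [ 0.2741 -0.0008 -0.9617] f 339.7173312393156
P 0 expect [257.5355  93.3548] cam [0.573  0.1605 0.4483]
plug_head [257.28   91.584] 0.84 [0.5725 0.1598 0.136 ]
port [257.8944  93.8112] 0.9 [0.5745 0.1603 0.112 ]
crop0 217 53
P 1 expect [257.6372  55.5634] cam [0.6038 0.1604 0.4477]
plug_head [257.5872  56.9856] 0.75 [0.5751 0.16   0.136 ]
port [261.0176  56.4864] 0.62 [0.5725 0.1631 0.112 ]
crop0 217 15
plug_head [0.5724 0.1598 0.1067] [np.float64(0.0001048709676983954), np.float64(0.00010487096769835418)]
port [0.5745 0.1616 0.1348] [np.float64(0.0013016827633187877), np.float64(0.0013016827633188042)]
K 0 expect [256.7229  92.3553] cam [ 0.5193 -0.1407  0.4073]
key_bar [256.2048  93.8112] 0.84 [ 0.5208 -0.1425  0.076 ]
stand_floor [253.5936  95.1168] 0.86 [ 0.5226 -0.1459  0.006 ]
crop0 216 52
K 1 expect [256.8646  56.944 ] cam [ 0.5498 -0.1409  0.4064]
key_bar [255.7952  59.904 ] 0.69 [ 0.5212 -0.143   0.076 ]
stand_floor [256.2048  67.392 ] 0.89 [ 0.5229 -0.143   0.006 ]
crop0 216 16
key_bar [ 0.5208 -0.1428  0.0721] [np.float64(0.0002425343974598648), np.float64(0.00024253439745988494)]
stand_floor [ 0.5227 -0.1444  0.0055] [np.float64(0.0014511112948901103), np.float64(0.0014511112948900865)]
8.8667
```

View pics/close.png

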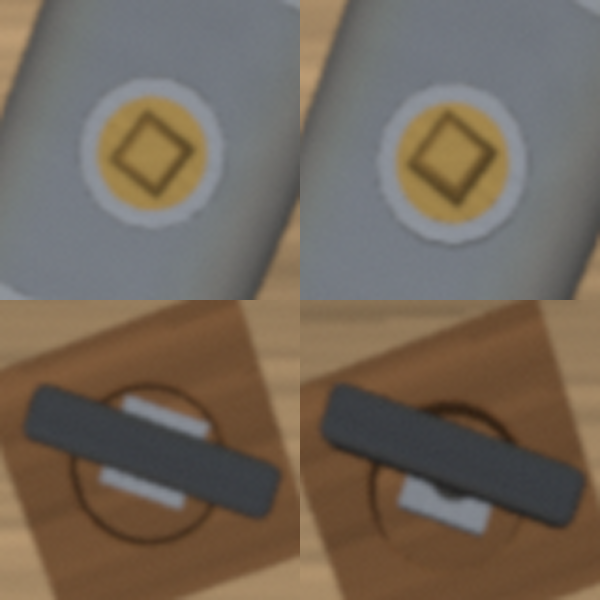

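Close views: the plug's square centre is at (152,154) of the crop and concentric with the boss, giving (0.5746, 0.160) and yaw ≈49°. The key bar centre is at (152,451), giving (0.5195, -0.142) and yaw ≈71.5°. Heights triangulate at about 0.07–0.09 for the bar and about 0.13–0.14 for the head, matching the text. Grasping now.

```bash
python3 - <<'E'
from h import *
w=np.load("w_K0.npz"); print("pocket ctr",atz(w,np.array([254.7,95.5])/[512,384],.034), "bar",atz(w,np.array([256.5,92.3])/[512,384],.085))
w=np.load("w_P0.npz"); print("head",atz(w,np.array([257.5,94.1])/[512,384],.136),"boss",atz(w,np.array([257.4,93.8])/[512,384],.112))
K=[.5195,-.142]; o=[0,90,-18.5]
manip.grip(0.5)
manip.movep([*K,.14],o); print(manip.read_qpos())
hit=manip.movel([*K,.058],o,velocity=.1,stop_force=10); print("hit",hit,manip.read_ee_pos())
f0=manip.read_force(); manip.grip(0.0,30); print("w",manip.read_grip_width()*88,"dF",np.array(manip.read_force())-f0)
manip.movel([*K,.10],velocity=.1); 
manip.movel([*K,.16],velocity=.15); manip.pause(.2)
print(manip.read_force(),manip.read_moment(),manip.read_grip_width()*88)
s,t=manip.read_camera("scene"),manip.read_camera("wrist")
u=proj(s,[*K,.15]).astype(int); a=s["color"][u[1]-60:u[1]+60,u[0]-60:u[0]+60]
cv2.imwrite("pics/held.png",np.hstack([cv2.resize(a,(400,400),interpolation=2),cv2.resize(t["color"],(400,400))])); print(manip.read_t())
E
```

```text
pocket ctr [ 0.5227 -0.1443  0.034 ] bar [ 0.5195 -0.1422  0.085 ]
head [0.5746 0.16   0.136 ] boss [0.5745 0.1598 0.112 ]
[-27.8874  26.0186  85.1015  -0.0009  68.8497  -9.4349]
hit False [ 0.5198 -0.1422  0.0585]
w 13.586744279726032 dF [0.6284 0.0145 1.5465]
[ 0.7906  0.2726 -1.4708] [-0.0003 -0.0634  0.0298] 13.408414153068797
14.1917
```

View pics/held.png

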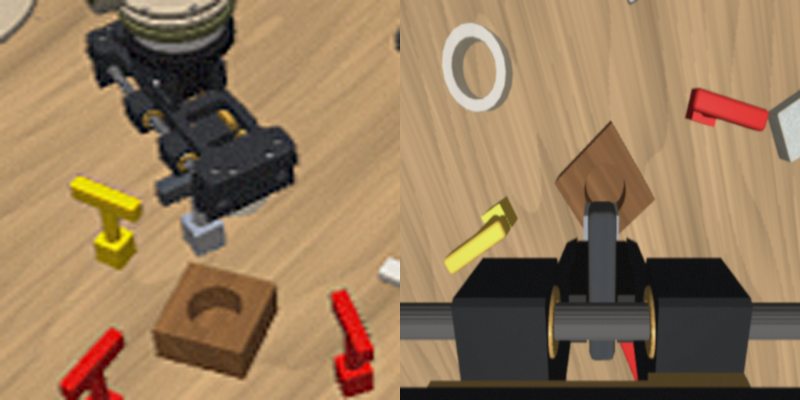

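The picture shows the dark key upright between the pads, clear of the stand with the pocket empty. Taking it to the plug.

```bash
python3 - <<'E'
from h import *
H=[.5746,.160]; o=[0,90,139]
p=manip.read_ee_pos(); manip.movel([p[0],p[1],.225],velocity=.2)
manip.movep([*H,.225],o); print(manip.read_qpos())
manip.pause(.3); f0=np.array(manip.read_force()); m0=np.array(manip.read_moment()); print("air",f0,m0,manip.read_ee_pos())
np.savez("bias.npz",f=f0,m=m0)
manip.movel([*H,.195],velocity=.1)
hit=manip.movel([*H,.169],velocity=.03,stop_force=8); manip.pause(.2)
print("hit",hit,manip.read_ee_pos(),np.array(manip.read_force())-f0,np.array(manip.read_moment())-m0,manip.read_t())
s=manip.read_camera("scene"); u=proj(s,[*H,.15]).astype(int)
cv2.imwrite("pics/on.png",cv2.resize(s["color"][u[1]-50:u[1]+50,u[0]-50:u[0]+50],(600,600),interpolation=2))
E
```

```text
[   4.1631   27.0801   67.9892   -0.0045   84.9663 -134.7661]
air [ 0.3587  0.7954 -1.6092] [ 0.1071 -0.0827 -0.0147] [0.5746 0.1598 0.225 ]
hit True [0.5738 0.1597 0.1695] [-2.8245 -2.5641  7.9629] [-0.2511  0.4111  0.0207] 18.325
```

View pics/on.png

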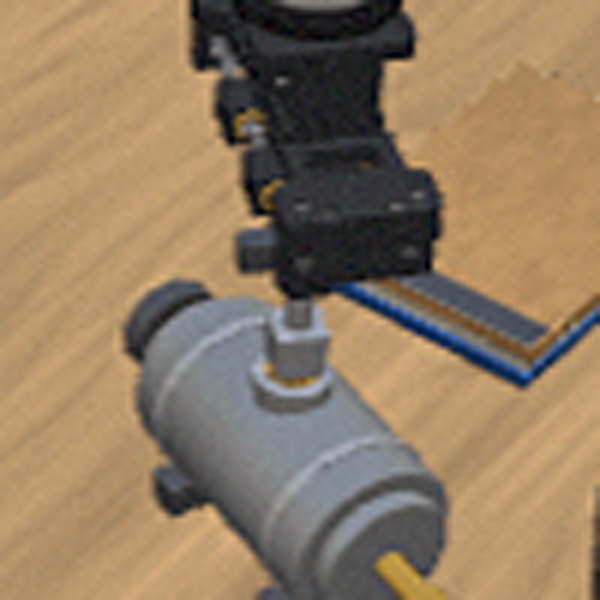

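The socket sits over the head, nearly down to the boss. I'll release so the key settles, regrip firmly, and relieve the side forces.

```bash
python3 - <<'E'
from h import *
b=np.load("bias.npz"); o=[0,90,139]
F=lambda:(np.array(manip.read_force())-b["f"],np.array(manip.read_moment())-b["m"])
c=np.array([.5740,.1596,.1695])
manip.grip(0.3); manip.movel(c,o,velocity=.05); manip.pause(.2); print("open",*F(),manip.read_ee_pos())
manip.grip(0.0,55); manip.pause(.2); f,m=F(); print("grip",f,m,manip.read_ee_pos(),manip.read_grip_width()*88)
for i in range(3):
    if np.linalg.norm(f[:2])<1: break
    c[:2]+=np.clip(f[:2]/4000,-.0006,.0006); manip.movel(c,o,velocity=.02); manip.pause(.15); f,m=F(); print(c,f,m,manip.read_ee_pos())
np.save("c.npy",c); print(manip.read_t())
E
```

```text
open [ 0.4749 -1.5011  1.8593] [ 0.0455 -0.0177 -0.0118] [0.574  0.1596 0.1695]
grip [-0.6994 -0.2786  1.1624] [-0.0663 -0.0105  0.0362] [0.574  0.1596 0.1695] 12.960372965412464
19.7667
```

```bash
cat > turn.py <<'E'
import sys,json
from h import *
b=np.load("bias.npz"); n,step,v,stop=int(sys.argv[1]),float(sys.argv[2]),float(sys.argv[3]),float(sys.argv[4])
try: st=json.load(open("st.json"))
except OSError: st=dict(yaw=139.,c=list(np.load("c.npy")),log=[])
for i in range(n):
    st["yaw"]-=step; st["c"][2]-=np.radians(step)*.00095
    t0=manip.read_t(); manip.movel(st["c"],[0,90,st["yaw"]],velocity=v); t1=manip.read_t()
    ms=[]
    for _ in range(3): ms.append(manip.read_moment()[2]-b["m"][2]); manip.pause(.02)
    f=np.array(manip.read_force())-b["f"]; q=manip.read_qpos()[5]
    tq=float(np.mean(ms)); st["log"].append([139-st["yaw"],tq])
    print(f"turn {139-st['yaw']:.0f} q6 {q:.1f} dt {t1-t0:.2f} Mz",np.round(ms,3),"F",f.round(1),flush=True)
    if tq>stop: print("STOP"); break
json.dump(st,open("st.json","w")); print("ee",manip.read_ee_pos(),"t",manip.read_t())
E
python3 turn.py 4 4 0.0003 0.25
```

```text
turn 4 q6 -130.9 dt 0.25 Mz [ 0.02  -0.007  0.045] F [-3.  -2.2  3.9]
turn 8 q6 -127.0 dt 0.25 Mz [0.135 0.152 0.057] F [-3.8 -1.3  3.8]
turn 12 q6 -123.0 dt 0.25 Mz [0.115 0.093 0.118] F [-3.5 -2.3  4.1]
turn 16 q6 -119.0 dt 0.25 Mz [0.11  0.096 0.112] F [-3.7 -1.8  4.4]
ee [0.574  0.1596 0.1693] t 20.9667
```

```bash
sed -i 's/range(3)/range(5)/' turn.py; python3 - <<'E'
import json
s=json.load(open("st.json")); s["c"][0]-=.0005; s["c"][1]-=.0003; s["c"][2]+=.0004; json.dump(s,open("st.json","w"))
E
python3 turn.py 8 6 0.00027 0.19
```

```text
turn 22 q6 -113.0 dt 0.37 Mz [0.06  0.17  0.091 0.13  0.092] F [-1.6 -0.2  0.3]
turn 28 q6 -107.0 dt 0.26 Mz [0.08  0.131 0.142 0.1   0.114] F [-1.7 -0.6 -1.2]
turn 34 q6 -101.1 dt 0.26 Mz [0.034 0.092 0.149 0.11  0.125] F [-0.6 -1.9 -1.9]
turn 40 q6 -95.1 dt 0.26 Mz [0.132 0.122 0.08  0.128 0.135] F [-0.5 -1.1 -3.5]
turn 46 q6 -89.1 dt 0.26 Mz [0.144 0.155 0.101 0.166 0.057] F [-0.9 -1.7 -3.6]
turn 52 q6 -83.1 dt 0.26 Mz [0.123 0.049 0.163 0.14  0.119] F [-0.6 -0.9 -3.6]
turn 58 q6 -77.1 dt 0.26 Mz [0.125 0.118 0.14  0.198 0.14 ] F [-1.2 -2.6 -3.8]
turn 64 q6 -71.1 dt 0.26 Mz [0.191 0.049 0.11  0.11  0.129] F [-1.3 -0.9 -4.6]
ee [0.5734 0.1593 0.1688] t 23.8083
```

```bash
sed -i 's/range(5)/range(8)/; s/np.round(ms,3)/round(tq,3)/' turn.py; python3 - <<'E'
import json
s=json.load(open("st.json")); s["c"][2]-=.0003; json.dump(s,open("st.json","w"))
E
python3 turn.py 16 6 0.00037 0.18
```

```text
turn 70 q6 -65.0 dt 0.28 Mz 0.192 F [-2.1 -1.9 -2.7]
STOP
ee [0.5735 0.1593 0.1686] t 24.225
```

```bash
python3 -c "
from h import *
b=np.load('bias.npz');r=[]
for _ in range(12): r.append(manip.read_moment()[2]-b['m'][2]); manip.pause(.02)
print(np.mean(r),np.std(r))"; python3 turn.py 4 4 0.00027 0.24
```

```text
0.18373887796167107 0.026738651603521575
turn 74 q6 -61.0 dt 0.25 Mz 0.186 F [-1.6 -1.5 -1.9]
turn 78 q6 -57.0 dt 0.25 Mz 0.206 F [-1.9 -2.7 -0.8]
turn 82 q6 -53.0 dt 0.25 Mz 0.206 F [-3.1 -2.9  0.2]
turn 86 q6 -49.0 dt 0.25 Mz 0.245 F [-2.7 -1.8  1.8]
STOP
ee [0.5735 0.1593 0.1683] t 25.9583
```

```bash
cat > zero.py <<'E'
from h import *
import json
s=json.load(open("st.json")); b=np.load("bias.npz")
def rd(n=20):
    r=[]
    for _ in range(n): r.append(manip.read_moment()[2]-b["m"][2]); manip.pause(.02)
    return round(np.mean(r),4)
print("held",rd())
for d in (6,9): 
    manip.movel([*s["c"][:2],s["c"][2]+.00005*d],[0,90,s["yaw"]+d],velocity=.001); print("back",d,rd(),(np.array(manip.read_force())-b["f"]).round(1),manip.read_ee_rot())
manip.movel(s["c"],[0,90,s["yaw"]],velocity=.0008); print("again",rd(),manip.read_t())
E
python3 zero.py
```

```text
held 0.2388
back 6 0.0204 [-0.3 -1.2 -0.9] [-36.4325  89.98    22.5224]
back 9 0.0115 [-0.7 -1.5  0.7] [-31.4054  89.998   30.5671]
again 0.1513 28.1083
```

```bash
sed -i 's/range(8)/range(12)/' turn.py; python3 turn.py 5 2 0.00013 0.265
```

```text
turn 88 q6 -46.9 dt 0.25 Mz 0.255 F [-2.5 -2.1  3.3]
turn 90 q6 -44.9 dt 0.25 Mz 0.253 F [-3.  -1.2  4. ]
turn 92 q6 -42.9 dt 0.25 Mz 0.26 F [-2.1 -2.6  4.7]
turn 94 q6 -40.9 dt 0.25 Mz 0.274 F [-1.9 -2.6  4.1]
STOP
ee [0.5735 0.1593 0.1681] t 29.9083
```

```bash
python3 turn.py 2 2 0.00013 0.3; python3 zero.py
```

```text
turn 96 q6 -38.9 dt 0.25 Mz 0.271 F [-3.2 -1.7  5. ]
turn 98 q6 -36.9 dt 0.25 Mz 0.273 F [-2.2 -1.9  4.3]
ee [0.5735 0.1593 0.168 ] t 30.8083
held 0.2811
back 6 0.0287 [-0.5 -1.   0.6] [114.4357  89.9877 161.3889]
back 9 0.0056 [ 0.3 -0.9  0. ] [-34.0649  89.9963  15.9147]
again 0.1865 32.9583
```

Zero-corrected held torque is ≈0.264 N m and climbing at ≈0.19 N m/rad, which fits snug. Now I'll unload the key within its play, lift it off and return it.

```bash
python3 - <<'E'
from h import *
import json
s=json.load(open("st.json")); c=s["c"]; y=s["yaw"]+6
manip.movel([c[0],c[1],c[2]+.0003],[0,90,y],velocity=.001); manip.pause(.1)
f0=np.array(manip.read_force())
manip.movel([c[0],c[1],c[2]+.025],velocity=.05); print("lift F",np.array(manip.read_force())-f0,manip.read_moment())
manip.movel([c[0],c[1],.235],velocity=.15)
D=[.5225,-.1441]
manip.movep([*D,.16],[0,90,-18.5]); manip.pause(.1); print(manip.read_qpos(),manip.read_grip_width()*88,manip.read_force())
w,t=manip.read_camera("wrist"),manip.read_camera("top")
sc=manip.read_camera("scene"); u=proj(sc,[*D,.1]).astype(int); v=proj(sc,[.5746,.16,.13]).astype(int)
k=lambda im,u:cv2.resize(im[u[1]-50:u[1]+50,u[0]-50:u[0]+50],(400,400),interpolation=2)
cv2.imwrite("pics/back.png",np.hstack([k(sc["color"],u),k(sc["color"],v)])); print(manip.read_t())
E
```

```text
lift F [ 0.3166  1.3597 -1.3907] [ 0.0412 -0.1403 -0.0253]
[-27.8203  25.05    82.9584   0.0113  71.9642  -9.4611] 13.047072409371394 [-0.0214 -0.186  -1.4012]
35.85
```

View pics/back.png

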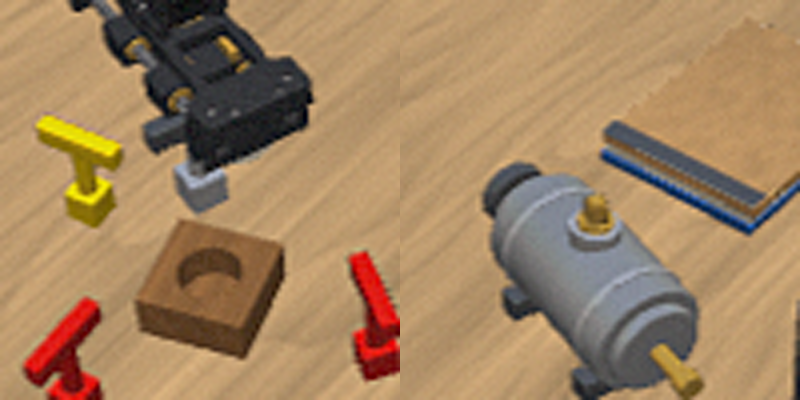

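The picture shows the key upright in the gripper over the empty pocket, and the plug alone in the boss. Placing it now.

```bash
python3 - <<'E'
from h import *
D=[.5225,-.1441]
manip.movel([*D,.10],velocity=.1)
hit=manip.movel([*D,.055],velocity=.04,stop_force=4); print("hit",hit,manip.read_ee_pos(),manip.read_force())
p=manip.read_ee_pos()
manip.grip(0.5); manip.pause(.2)
manip.movel([p[0],p[1],.16],velocity=.08)
# overhead views of key and plug
X=[.5746,.160]; o=[]
for Y,z,tz in((D,.26,.085),(X,.30,.133)):
    manip.movep([Y[0]+.0691,Y[1],z],[0,90,90]); manip.pause(.1)
    w=manip.read_camera("wrist"); u=proj(w,[*Y,tz]); x,y=u.astype(int); print(u,x-40,y-40)
    o.append(cv2.resize(w["color"][y-40:y+40,x-40:x+40],(400,400),interpolation=2))
    if Y is D: print("bar",atz(w,lm("key_bar",w,[*D,.08],60)[0],.076))
s=manip.read_camera("scene"); u=proj(s,[*D,.05]).astype(int); o.append(cv2.resize(s["color"][u[1]-50:u[1]+50,u[0]-50:u[0]+50],(400,400),interpolation=2))
cv2.imwrite("pics/final.png",cv2.resize(np.hstack(o),(800,267))); cv2.imwrite("pics/final_plug.png",o[1]); print(manip.read_t())
E
```

```text
hit True [ 0.5224 -0.144   0.0578] [0.5229 0.7079 5.7146]
[257.5738  93.1966] 217 53
bar [ 0.5262 -0.1444  0.076 ]
[259.2989  92.7906] 219 52
43.025
```

View pics/final.png

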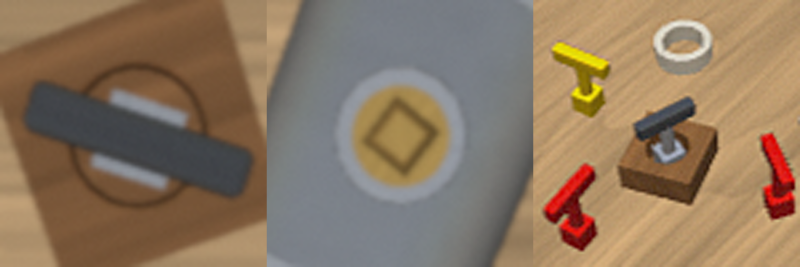

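```bash
python3 -c "
from h import *
print(manip.read_t()); manip.hand_in()"
```

```text
43.025
the job is handed in; nothing more can be done
```

The plug is screwed in to about 0.26 N m and the key is back upright in its stand. I handed the job in at 43.0 s of the 67 s allowed; no verdict is reported.

I took the dark key from the wooden stand and set it on the plug. I then turned the plug clockwise in one go, in small steps. The hand turned 98°, and the overhead view fits the plug itself having turned about 90°.

**Torque check:**
- **Final reading:** the final held torque was about 0.264 N m, after correcting the zero inside the key's free play. It was climbing at about 0.19 N m per rad, as the taper should. This is inside the snug range of 0.25 to 0.31.
- **Disagreement:** during the easy running stretch the reading was about 0.10 N m instead of the stated 0.15, then jumped within one 6° step. So readings after a stop may have come out low. Judging by the angle turned since the taper bit, the true value could be as high as about 0.30, still within the snug range.

**Last pictures:** they show the key standing upright in the pocket, the plug alone in the boss, and the look-alike keys and tape roll in view still standing. I didn't compare the other bystanders with the first pictures. The gripper was clear of everything at hand-in.

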